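# Load the lid-gluing fixture

## Robot

A 6-joint arm with a two-finger parallel gripper is mounted at the origin on the work surface. World frame = base frame: x ahead of the robot, y to its left, z up, the work surface at z = 0. Lengths are in m, angles in rad, forces in N, time in s.
With the tool pointing down it reaches from about 0.3 to 0.875 m from the base axis. Payload 6.4 kg.
Tool frame: the origin (TCP) lies midway between the tips of the shut fingers; the grasp point (between the pads) lies 19 mm behind it; z points along the fingers, y is the direction in which the jaws open and shut (so a half turn about z gives the same grasp; the last joint's range is limited). The gripper opens to 85 mm and grips with 20 to 120 N. Pads are 22 mm wide; open, the fingers measure 114 mm over their backs; the gripper's body (76 mm by 85 mm) begins 54 mm behind the grasp point. The pads swing forward as they close: fully open they stand 13 mm farther back than shut.
Start: joints at [0.995, 0.181, 1.607, -0, 1.354, -0.206], TCP at [0.208, 0.536, 0.203] pointing down, gripper open.
Joint ranges: [-2.99, 2.99], [-0.89, 2.07], [0.3, 2.58], [-1.14, 4.28], [0, 2.63], [-3.12, 3.12]. Speed limits (rad/s): [2.57, 2.57, 3.01, 3.14, 3.14, 3.14].

## Interface

Orientations are given as a unit quaternion [w, x, y, z].
In Python, from bench import ctrl gives the robot as it stands. The module is installed in compiled form; this text tells all that it offers.
- The arm moves only by the tool arm_command, never from a script. Its argument "plan" is one flat list of numbers, 4 for each row, row after row: the shift along the tool's x, y, z in mm, then the turn about the tool's z in rad. A call has 1 to 20 rows; each row shifts and turns the commanded pose from where the row before left it, along the tool's axes as they then stand; what a row does not reach is not made up. A row lasts 1/10 s, in which the tool goes at most 50 mm and 8.59 degrees, less where a joint would pass 70% of its speed; a pose out of reach is approached as far as the arm can. A call is refused whole if a number of a shift passes 50 or a number of a turn 0.15, either way. A call with a gripper value outside its range is refused whole. "grip" is the opening, from 0 (shut) to 1 (fully open), set as the call begins (left out, the last holds). The fingers move at their own pace and stop on an object; the grip force is fixed at half the most. Time passes only in rows, so rows that do not move let the fingers close. It gives the time, the measured TCP pose, the force and the opening at its end, in the units of the state.
- ctrl.get_obs(): the state, without advancing time (a new reading comes with each control period).
- ctrl.camera(name): name is "scene" or "top" or "wrist"; returns a dict with "color" (420x560x3 uint8, red, green, blue), "camera_matrix" (3x3 intrinsics, pixels), "eye" and "attitude" of the camera in the world; the wrist camera has in their place "T_tool_cam" (4x4, takes a point from camera to tool coordinates, whose origin is the TCP and whose axes are the flange's). Camera axes: x right, y up, looking along -z (the intrinsics and any distortion apply to the point x, -y, -z); pixel columns grow to the right and rows downward; lengths in m; the calibration is good to about 2 mm. A picture is of the moment at which its call begins: read the wrist's pose just before it. There is no depth.
- ctrl.hand_in(): hands the job in, once; it reports no verdict.
The state is a dict: "time_s": time; "q": joint angles; "dq": joint speeds; "joint_efforts": joint torques, N m; "eef_pos": TCP position; "eef_rot": TCP orientation; "wrist_force": force on the tool from outside, world axes, zero at the start; "torque": the same for the moment, N m; "opening": opening from 0.0 (shut) to 1.0 (fully open).
Only numpy, scipy, OpenCV 4.12 (cv2) and the standard library are available. Lean on these libraries where they do the work, as an engineer would, in place of code of your own. Each camera call takes 0.05 s, during which the arm holds its last target. There are 200 camera calls.

## Task

First slide the open housing along the fixture's channel until it is fully home against the end stop, then set the loose lid on its rim, seated and level. Then thread the drilled hold-down bridge over the tall rod and lower it square and gently, neither dropping nor forcing it, until both feet rest flat on the lid, in line with the housing. Leave the bottle, cup, tape roll and finished housing alone.

Things in the scene. Friction and masses are not known exactly. Their poses are not given: they have to be found in the camera images.
- home (a point): Where the housing's centre must come, on the fixed fixture; 35 mm above the table. Fixture: dark steel bed 12 mm thick, 125 mm wide. x: level, along the channel towards the stop; z up. Channel between two aluminium rails, 87 mm apart inside, 18 mm above the bed, x -150 to +55 mm, open at -x (bed ends at x -155).
- stop (a point): Middle of the face of the end stop, a bar across the channel, 52 mm beyond home along the fixture's x, 13 mm above the bed (25 mm above the table); the bar is 26 mm high above the bed. Axes as home.
- rod_top (a point): Tip of the fixture's vertical steel rod, on its axis, 200 mm above the table and 95 mm beyond home along the fixture's x. Rod diameter 18 mm; the last 14 mm taper to 8 mm at the tip. Axes as home.
- housing_center (a point): Centre (half-way up) of the loose open-topped aluminium housing, 104 (x) x 84 (y) x 46 mm high, walls 5 mm, opening 94 x 74 mm, 0.5 kg. It stands on the bed between the rails, 45 to 85 mm short of home, x along the channel (1.5 mm play each side). Rim 58 mm above the table.
- lid_center (a point): Centre of the loose aluminium lid (38 mm high over all), lying right way up on the table. From below: lip 88 x 68 x 6 mm high (3 mm play each side in the housing's opening), plate 104 (x) x 84 (y) x 6 mm, central rib to hold it by, 56 (x) x 16 x 26 mm high. Same either way round. About 0.2 kg. Seated, this point is 71 mm above the table.
- bridge_center (a point): Centre of the loose hold-down bridge (74 mm high over all; 37 mm above its underside), midway between its feet, on which it stands on the table. Feet 12 (x) x 60 (y) x 32 mm high at x -40 and +40; on them an arm 50 mm wide, 16 thick; a dark counterweight at the -x end, a drilled boss at the +x end. 0.4 to 0.65 kg. Seated, its feet stand on the lid's plate, 64 mm above the table.
- bridge_grip (a point): Middle of the bridge's upright steel grip rib, 56 mm long (bridge x), 18 mm wide, 26 mm high, on top of the arm above the bridge's centre and near its centre of mass; this point is 61 mm above the underside of the feet. The counterweight begins 48 mm from it at -x, 3 mm above this point at its top. Axes as the bridge.
- hole (a point): Centre of the lower mouth of the bridge's hole: 95 mm along the bridge's +x from its centre, 6 mm above the underside of its feet. Through hole, diameter 21 mm, 42 mm deep, vertical, in a boss 44 x 44 mm. Axes as the bridge.
- finished_c (a point): Bystander: a finished, closed housing (104 x 84 x 52 mm with a 26 mm rib on top) standing on the table beside the fixture; point at its base centre.
- sealant_c (a point): Bystander: white round bottle, 48 mm across, 130 mm tall, near the rod, beside the fixture; point at its base centre.
- cup_c (a point): Bystander: clear plastic cup, 72 mm across, 85 mm tall, beside the fixture; point at its base centre.
- tape_c (a point): Bystander: roll of tape lying flat, 100 mm across, 45 mm high, on the left of the table; point at its base centre.
Not all that is in view belongs to the job. Leave any orange or pink look-alike of the part that bears lid_center alone.

How it is judged:
By the outcome, as a careful person would: the job done as asked, in the order asked, and still so for the second after the job is handed in, with the robot touching nothing.
It also fails if it takes over 72 s, if anything falls off the work surface, if the arm or the gripper's body presses on something with over 40 N, if the wrist force passes 120 N, or if a joint passes its speed limit or range.

## Working session

There is one attempt and no reset: what is moved stays moved. The work goes in short steps, Python scripts to look and compute and a tool call to move; the robot and the scene stay as the last step left them, time stands still between calls to the robot, and variables do not carry over. Pictures are saved under pics/ and viewed, about 8 in all and at most 12, crops included, and the job is handed in when it is done.

Besides the shell and the picture viewer there is one more tool, called after "Request:" in YAML: its name, and indented under it one key for each argument. arm_command: Moves the arm, as the interface text tells. Its arguments: {"type":"object","properties":{"plan":{"type":"array","items":{"type":"number"}},"grip":{"type":"number"}},"required":["plan"]}

```bash
mkdir -p pics; cat > h.py <<'E'
import numpy as np, cv2
from bench import ctrl
from scipy.spatial.transform import Rotation as R
def rot(q): q=np.array(q,float); return R.from_quat([q[1],q[2],q[3],q[0]]).as_matrix() if q.shape==(4,) else q
def snap(name,f):
    o=ctrl.get_obs(); c=ctrl.camera(name); cv2.imwrite('pics/'+f+'.png',c['color'][:,:,::-1])
    K=np.array(c['camera_matrix'])
    if name=='wrist':
        T=np.array(c['T_tool_cam']); W=np.eye(4); W[:3,:3]=rot(o['eef_rot']); W[:3,3]=o['eef_pos']; M=W@T; e,A=M[:3,3],M[:3,:3]
    else: e,A=np.array(c['eye']),rot(c['attitude'])
    d=np.array(c.get('distortion',c.get('dist_coeffs',np.zeros(5))),float)
    np.savez('pics/'+f+'.npz',K=K,e=e,A=A,d=d); return c
def load(f): z=np.load('pics/'+f+'.npz'); return z['K'],z['e'],z['A'],z['d']
def ray(f,u,v):
    K,e,A,d=load(f); p=cv2.undistortPoints(np.array([[[u,v]]],float),K,d)[0,0]
    return e,A@np.array([p[0],-p[1],-1.])
def onz(f,u,v,z): e,r=ray(f,u,v); return e+r*(z-e[2])/r[2]
def proj(f,P):
    K,e,A,d=load(f); P=(np.atleast_2d(P)-e)@A; P=P*[1,-1,-1]
    return cv2.projectPoints(P,np.zeros(3),np.zeros(3),K,d)[0][:,0]
E
python3 - <<'E'
from h import *
for n in('top','scene'):
    c=snap(n,n+'0'); print({k:(v if k!='color' else v.shape) for k,v in c.items()})
a=cv2.imread('pics/top0.png'); 
print(ctrl.get_obs())
E
```

```text
{'color': (420, 560, 3), 'camera_matrix': array([[481.18015438,   0.        , 281.02729235],
       [  0.        , 481.18015438, 213.36437134],
       [  0.        ,   0.        ,   1.        ]]), 'eye': array([0.46189125, 0.0496152 , 1.55095115]), 'attitude': array([-0.69682264, -0.02139977,  0.02247043,  0.71657193])}
{'color': (420, 560, 3), 'camera_matrix': array([[532.70973558,   0.        , 284.44950668],
       [  0.        , 532.70973558, 200.62578408],
       [  0.        ,   0.        ,   1.        ]]), 'eye': array([ 1.37101366, -0.57250391,  0.92044147]), 'attitude': array([0.80776907, 0.39871961, 0.18780296, 0.39148673])}
{'time_s': 0.1, 'q': array([ 9.94703756e-01,  1.81481701e-01,  1.60791697e+00,  6.58789192e-07,
        1.35382984e+00, -2.06300571e-01]), 'dq': array([ 0.00079145,  0.00104122, -0.00348318,  0.00078767,  0.00038876,
       -0.00023443]), 'joint_efforts': array([ 8.62503894e-04, -4.45876622e+01, -3.52240419e+01, -1.86246789e-04,
        4.22053490e-03, -3.40857275e-05]), 'eef_pos': array([0.20749138, 0.53566091, 0.20216156]), 'eef_rot': array([-3.12167749e-04,  1.83844315e-01,  9.82955034e-01, -7.56010574e-04]), 'wrist_force': array([-0.07471268,  0.57842897, -0.45344047]), 'torque': array([ 0.04717709, -0.00759577, -0.04222603]), 'opening': 1.0015077424605372}
```

```bash
python3 - <<'E'
import cv2
for n in('top0','scene0'):
    a=cv2.imread(f'pics/{n}.png'); cv2.imwrite(f'pics/{n}b.png',cv2.resize(a,(800,600),interpolation=cv2.INTER_CUBIC))
E
```

```text
(no output)
```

View pics/top0b.png

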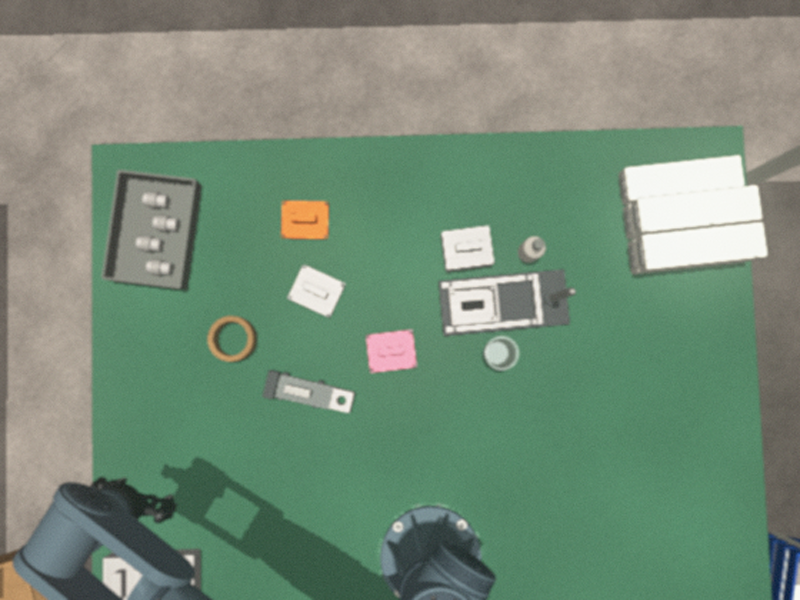

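View pics/scene0b.png

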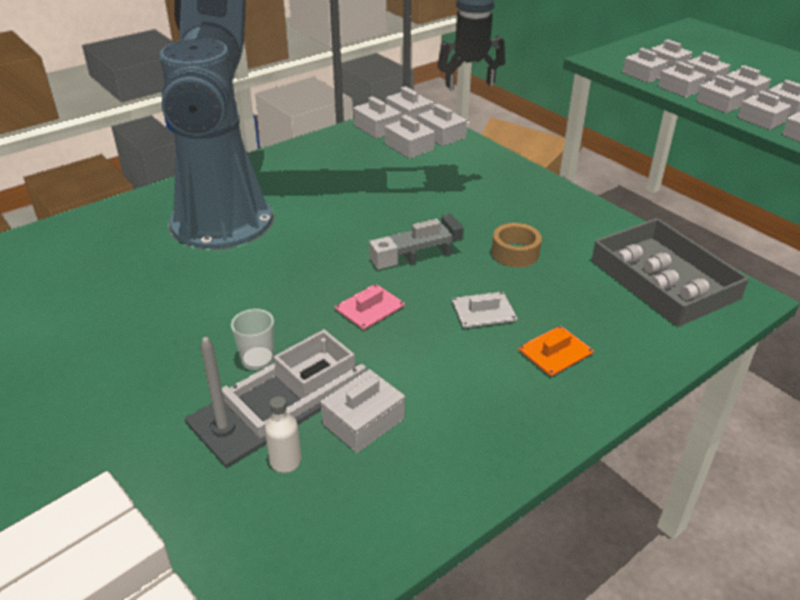

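The top view shows the silver lid at (316,290), the bridge at (310,392) with its hole at (341,400), the housing in the fixture at (472,305), and the rod tip at about (572,292), all in the 800 px picture. What could be taken for the lid: orange plate (304,219), pink plate (391,351), the lid on the finished housing (468,247), and the silver lid (316,290). I choose the silver one.

```bash
python3 - <<'E'
from h import *
pts={'lid ribtop':(316,290,.038),'hole top':(341,400,.048),'bridge cw':(272,384,.07),'bridge rib top':(297,391,.074),'housing rim c':(473,305,.058),'bed NW':(441,281,.012),'bed SW':(444,334,.012),'bed NE':(566,270,.012),'bed SE':(569,323,.012),'rodtip':(572,292,.2),'cup':(502,353,0.04),'fin':(468,247,.06),'bottle':(532,248,.1),'tape':(232,339,.045),'pink':(391,351,.03)}
for k,(u,v,z) in pts.items(): print(k,onz('top0',u*.7,v*.7,z).round(4))
r=lambda q:rot(q)
o=ctrl.get_obs(); print(rot(o['eef_rot']).round(3))
c=ctrl.camera('wrist'); print(c['T_tool_cam'],c['camera_matrix'])
E
python3 - <<'E'
import cv2
a=cv2.imread('pics/top0.png')
b=a[125:305,170:420]; cv2.imwrite('pics/c1.png',cv2.resize(b,None,fx=3.2,fy=3.2,interpolation=cv2.INTER_CUBIC))
E
```

```text
lid ribtop [0.5939 0.2337 0.038 ]
hole top [0.3518 0.1831 0.048 ]
bridge cw [0.3916 0.3282 0.07  ]
bridge rib top [0.3755 0.2743 0.074 ]
housing rim c [ 0.5498 -0.1095  0.058 ]
bed NW [ 0.6086 -0.0444  0.012 ]
bed SW [ 0.4894 -0.0473  0.012 ]
bed NE [ 0.6256 -0.3264  0.012 ]
bed SE [ 0.5062 -0.328   0.012 ]
rodtip [ 0.5617 -0.2904  0.2   ]
cup [ 0.4437 -0.1714  0.04  ]
fin [ 0.6769 -0.1028  0.06  ]
bottle [ 0.6652 -0.2346  0.1   ]
tape [0.4908 0.4188 0.045 ]
pink [0.4549 0.0719 0.03  ]
[[-0.932  0.361 -0.001]
 [ 0.361  0.932 -0.001]
 [ 0.    -0.002 -1.   ]]
[[ 1.47407754e-04  9.52345497e-01  3.05021364e-01  7.72229622e-02]
 [ 9.99999903e-01 -1.39535904e-05 -4.39703956e-04 -4.75459734e-05]
 [-4.14493939e-04  3.05021399e-01 -9.52345407e-01 -1.71124765e-01]
 [ 0.00000000e+00  0.00000000e+00  0.00000000e+00  1.00000000e+00]] [[329.68188906   0.         278.08566452]
 [  0.         329.68188906 204.62747306]
 [  0.           0.           1.        ]]
```

View pics/c1.png

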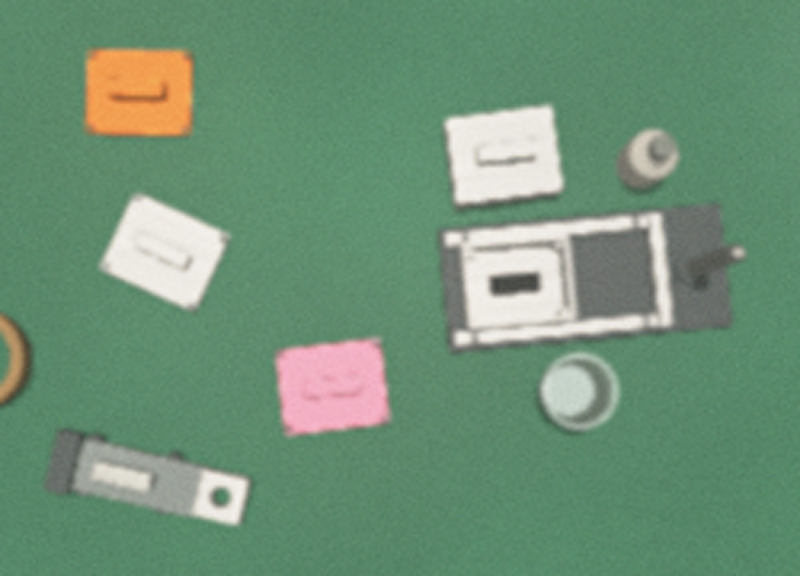

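The crop confirms it. The plain silver lid at crop (165,250) lies on its own on the table. The finished unit at (505,155) stands beside the fixture, and the orange (140,90) and pink (333,388) plates are look-alikes. I'll look at the fixture from above on the way to the push, with the fingers shut.

Request:
arm_command:
  plan: [0,0,0,0.1427,0,0,0,0.1427,0,0,0,0.1427,0,0,0,0.1427,0,0,0,0.1427,0,0,0,0.1427,0,0,0,0.1427,0,0,0,0.1427]
  grip: 0

```text
time_s: 0.95
eef_pos: [0.2077, 0.5359, 0.2026]
eef_rot: [0.0, 0.688, 0.726, -0.0]
wrist_force: [-0.3, 0.9, 0.3]
opening: 0.001
```

```bash
cat >> h.py <<'E'
def go(xyz,yaw=None):
    o=ctrl.get_obs(); M=rot(o['eef_rot']); d=(np.array(xyz)-o['eef_pos'])@M*1000
    y=np.degrees(np.arctan2(M[1,0],M[0,0])); s=f"t {o['time_s']:.1f} pos {np.round(o['eef_pos'],4)} yaw {y:.2f} shift mm {d.round(1)} len {np.linalg.norm(d):.0f}"
    if yaw is not None: s+=f" turn {-np.radians((yaw-y+180)%360-180):.4f}"
    print(s)
E
python3 -c "
from h import *
go([.55,-.09,.30],93.4)"
```

```text
t 0.9 pos [0.2077 0.5359 0.2026] yaw 93.07 shift mm [-643.4  308.3  -97.1] len 720 turn -0.0058
```

Request:
arm_command:
  plan: [-35.7,17.1,-5.4,-0.0058,-35.7,17.1,-5.4,0,-35.7,17.1,-5.4,0,-35.7,17.1,-5.4,0,-35.7,17.1,-5.4,0,-35.7,17.1,-5.4,0,-35.7,17.1,-5.4,0,-35.7,17.1,-5.4,0,-35.7,17.1,-5.4,0,-35.7,17.1,-5.4,0,-35.7,17.1,-5.4,0,-35.7,17.1,-5.4,0,-35.7,17.1,-5.4,0,-35.7,17.1,-5.4,0,-35.7,17.1,-5.4,0,-35.7,17.1,-5.4,0,-35.7,17.1,-5.4,0,-35.7,17.1,-5.4,0,0,0,0,0,0,0,0,0]

```text
time_s: 2.95
eef_pos: [0.5564, -0.0857, 0.2994]
eef_rot: [-0.001, 0.684, 0.729, -0.0]
wrist_force: [0.5, 0.8, 0.0]
opening: -0.002
```

```bash
python3 -c "
from h import *
go([.55,-.09,.30],93.4)
snap('wrist','w1'); a=cv2.imread('pics/w1.png'); cv2.imwrite('pics/w1b.png',cv2.resize(a,(800,600),interpolation=cv2.INTER_CUBIC))"
```

```text
t 3.0 pos [ 0.5564 -0.0857  0.2994] yaw 93.64 shift mm [-3.9 -6.7 -0.6] len 8 turn 0.0042
```

View pics/w1b.png

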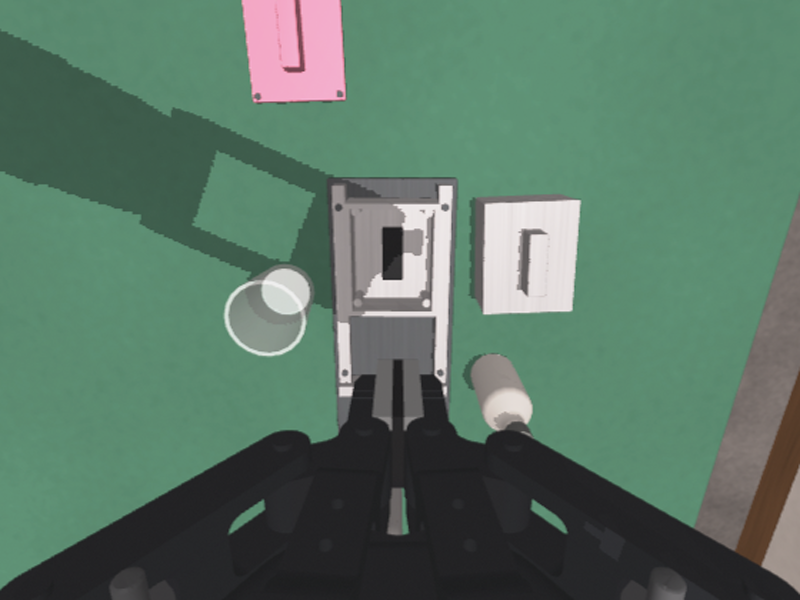

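The wrist view shows the fixture upright in the picture: bed end corners (330,179)/(457,179), rails, housing rim front edge at row about 313, stop bar at row about 390, and the rod between the fingers at (397,510).

```bash
python3 - <<'E'
from h import *
for k,u,v,z in [('bedL',330,179,.012),('bedR',457,179,.012),('railendL in',346,183,.03),('railendR in',439,183,.03),('railLout',332,183,.03),('railLout low',338,390,.03),('railRout',455,183,.03),('rimnear L',352,312,.058),('rimnear R',437,312,.058),('rimfar L',350,201,.058),('rimfar R',434,201,.058),('stopL',339,384,.038),('rod mid',397,510,.17)]:
    print(k,onz('w1',u*.7,v*.7,z).round(4))
# candidate fixture pose projection
import itertools
E
```

```text
bedL [ 0.4906 -0.0455  0.012 ]
bedR [ 0.6109 -0.0378  0.012 ]
railendL in [ 0.5076 -0.0466  0.03  ]
railendR in [ 0.5925 -0.0412  0.03  ]
railLout [ 0.4949 -0.0475  0.03  ]
railLout low [ 0.5058 -0.2598  0.03  ]
railRout [ 0.6071 -0.0403  0.03  ]
rimnear L [ 0.5197 -0.1613  0.058 ]
rimnear R [ 0.5987 -0.1563  0.058 ]
rimfar L [ 0.5144 -0.0592  0.058 ]
rimfar R [ 0.587  -0.0546  0.058 ]
stopL [ 0.5075 -0.2483  0.038 ]
rod mid [ 0.5695 -0.2829  0.17  ]
```

Request:
arm_command:
  plan: [33,-1.3,0,0.006,33,-1.3,15,0,0,0,40,0,0,0,45,0,0,0,45,0,0,0,45,0,0,0,40,0,0,0,20,0,0,0,8,0,0,0,0,0]

```text
time_s: 4.0
eef_pos: [0.5489, -0.0183, 0.0416]
eef_rot: [-0.001, 0.685, 0.728, -0.0]
wrist_force: [0.1, -0.5, 1.1]
opening: -0.003
```

```bash
python3 -c "
from h import *
go([.5496,-.0218,.040],93.3)
print(ctrl.get_obs()['wrist_force'])
go([.5539,-.0960,.040],93.3)"
```

```text
t 4.0 pos [ 0.5489 -0.0183  0.0416] yaw 93.46 shift mm [-3.5  0.5  1.6] len 4 turn 0.0028
[ 0.10175261 -0.48109772  1.09019331]
t 4.0 pos [ 0.5489 -0.0183  0.0416] yaw 93.46 shift mm [-77.8   0.3   1.5] len 78 turn 0.0028
```

Request:
arm_command:
  plan: [-10,0,1,0.0028,-8,0,0,0,-5,0,0,0,-4,0,0,0,-4,0,0,0,-5,0,0,0,-5,0,0,0,-6,0,0,0,-6,0,0,0,-6,0,0,0,-6,0,0,0,-6,0,0,0,-5,0,0,0,-5,0,0,0,-4,0,0,0,-3,0,0,0,0,0,0,0]

```text
time_s: 5.7
eef_pos: [0.555, -0.1077, 0.0412]
eef_rot: [0.0, 0.687, 0.727, 0.0]
wrist_force: [0.1, 0.4, -0.3]
opening: 0.007
```

```bash
python3 -c "
from h import *
snap('wrist','w2'); a=cv2.imread('pics/w2.png'); cv2.imwrite('pics/w2b.png',a)"
```

```text
(no output)
```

View pics/w2b.png

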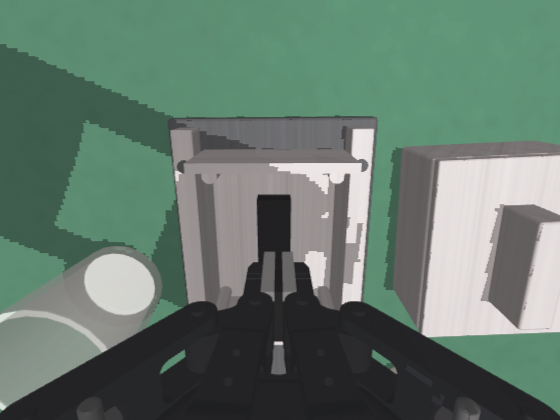

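```bash
python3 -c "
from h import *
for v,z in [(119,.012),(128,.03),(152,.058),(165,.058),(172,.058),(300,.058)]: print(v,z,onz('w2',278,v,z).round(4))
o=ctrl.get_obs(); p=np.array(o['eef_pos']); print(proj('w2',[p,p+[0,0,.019]]))
snap('scene','s2');a=cv2.imread('pics/s2.png')[200:370,100:330]; cv2.imwrite('pics/s2b.png',cv2.resize(a,None,fx=3.4,fy=3.4,interpolation=cv2.INTER_CUBIC))"
```

```text
119 0.012 [ 0.552  -0.0412  0.012 ]
128 0.03 [ 0.5521 -0.0449  0.03  ]
152 0.058 [ 0.5526 -0.0536  0.058 ]
165 0.058 [ 0.5529 -0.0597  0.058 ]
172 0.058 [ 0.5531 -0.0631  0.058 ]
300 0.058 [ 0.5571 -0.1335  0.058 ]
[[276.74438712 242.79243703]
 [276.64927608 258.20404228]]
```

View pics/s2b.png

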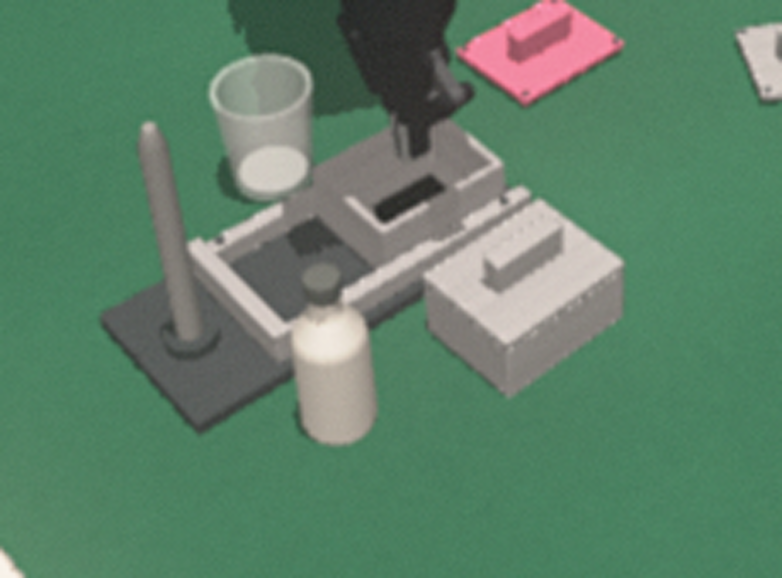

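The pictures show the fingers inside the housing, at scene crop (412,155), and the −x rim has hardly moved (y ≈ −0.059). I'll push on against the inside of the +x wall in small steps and check whether it moves.

Request:
arm_command:
  plan: [-8,0,0,0,-8,0,0,0,-6,0,0,0,-4,0,0,0,-4,0,0,0,-4,0,0,0,-4,0,0,0,-4,0,0,0,-4,0,0,0,-4,0,0,0,-4,0,0,0,-4,0,0,0]

```text
time_s: 7.0
eef_pos: [0.5582, -0.1655, 0.0412]
eef_rot: [-0.0, 0.687, 0.727, 0.0]
wrist_force: [0.0, -0.1, 0.5]
opening: -0.0
```

```bash
python3 -c "
from h import *
go([.5539,-.160,.040],93.3)
print(ctrl.get_obs()['wrist_force'])
snap('wrist','w3');snap('scene','s3')
p=np.array(ctrl.get_obs()['eef_pos'])
print(proj('s3',p), proj('w3',p))
a=cv2.imread('pics/s3.png')[200:370,100:330]; a=cv2.resize(a,(560,414),interpolation=cv2.INTER_CUBIC)
b=cv2.imread('pics/w3.png')
cv2.imwrite('pics/c3.png',cv2.resize(np.hstack([a[:,:400],b[:414,100:500]]),(800,414)))"
```

```text
t 7.0 pos [ 0.5582 -0.1655  0.0412] yaw 93.23 shift mm [ 5.7 -4.   1.2] len 7 turn -0.0011
[ 0.03451474 -0.06853264  0.47322462]
[[200.2994284  265.30939928]] [[276.88892438 243.76437186]]
```

View pics/c3.png

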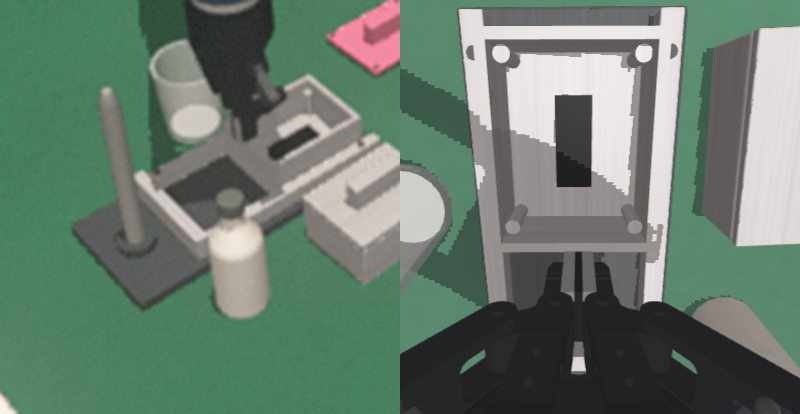

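```bash
python3 - <<'E'
from h import *
def depth(f,P): K,e,A,d=load(f); return -((np.array(P)-e)@A)[2], e
print('w1',depth('w1',[.5508,-.0417,.012]),'from width',329.7*125/88.9)
print('w2',depth('w2',[.552,-.0412,.012]),'from width',329.7*125/(376-170))
print('w3',depth('w3',[.552,-.0412,.012]),'from width',329.7*125/(686-459))
E
```

```text
w1 (np.float64(0.44708628038991866), array([ 0.5522371 , -0.00844576,  0.47063372])) from width 463.5826771653543
w2 (np.float64(0.19416894540066804), array([ 0.55112086, -0.03023659,  0.21230901])) from width 200.0606796116505
w3 (np.float64(0.17656210801283884), array([ 0.55434   , -0.08808932,  0.21231273])) from width 181.55286343612335
```

The fingers hovered over the rim: the wrist and scene views both put the shut fingertips about 20 mm higher than the reported TCP, and the force stayed at zero. I'll go back, lower the tool by about 20 mm, and push from outside.

Request:
arm_command:
  plan: [0,0,-15,0,20,0,0,0,30,0,0,0,30,0,0,0,30,0,0,0,25,0,0,0,12,0,5,0,0,0,15,0,0,0,9,0,0,0,5,0,0,0,2,0,0,0,0,0]

```text
time_s: 8.3
eef_pos: [0.5496, -0.0192, 0.0196]
eef_rot: [-0.0, 0.687, 0.726, -0.0]
wrist_force: [-0.4, 0.6, 0.2]
opening: 0.002
```

```bash
python3 -c "
from h import *
go([.549,-.018,.020],93.3)
print(ctrl.get_obs()['wrist_force'])
snap('wrist','w4');snap('scene','s4')
p=np.array(ctrl.get_obs()['eef_pos'])
print(proj('s4',p),proj('s4',p+[0,0,.02]))
a=cv2.imread('pics/s4.png')[180:330,130:330]; a=cv2.resize(a,(560,420),interpolation=cv2.INTER_CUBIC)
b=cv2.imread('pics/w4.png')
cv2.imwrite('pics/c4.png',np.hstack([a[:,160:560],b[:,80:480]]))"
```

```text
t 8.3 pos [ 0.5496 -0.0192  0.0196] yaw 93.16 shift mm [ 1.3 -0.6 -0.4] len 1 turn -0.0024
[-0.35441127  0.61673426  0.18553128]
[[249.9038958  243.90393014]] [[249.65445443 237.91250263]]
```

View pics/c4.png

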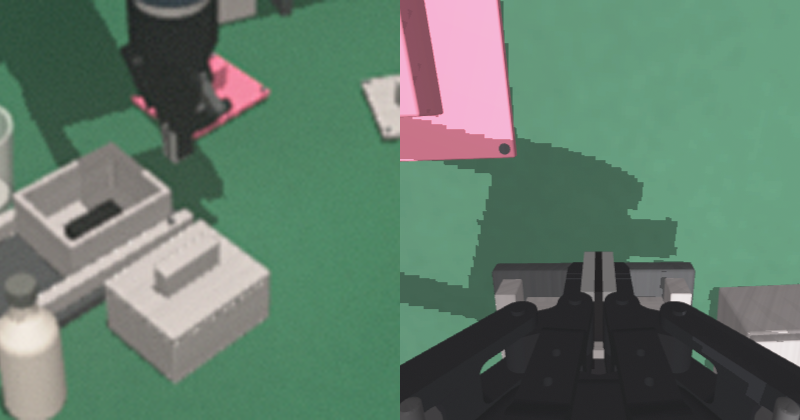

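Request:
arm_command:
  plan: [-9,0,4,0,-9,0,1,0,-4,0,0,0,-4,0,0,0,-4,0,0,0,-4,0,0,0,-5,0,0,0,-5,0,0,0,-5,0,0,0,-5,0,0,0,-5,0,0,0,-5,0,0,0]

```text
time_s: 9.6
eef_pos: [0.5536, -0.0827, 0.0152]
eef_rot: [0.0, 0.687, 0.727, 0.0]
wrist_force: [-0.4, 3.6, 2.9]
opening: 0.004
```

```bash
python3 -c "
from h import *
go([.5565,-.133,.016],93.3)
print(ctrl.get_obs()['wrist_force'],ctrl.get_obs()['torque'])
"
```

```text
t 9.6 pos [ 0.5536 -0.0827  0.0152] yaw 93.23 shift mm [-50.3   0.1  -0.8] len 50 turn -0.0012
[-0.39162678  3.60646387  2.92516291] [ 0.58724857 -0.04558204 -0.05677962]
```

Request:
arm_command:
  plan: [-5,0,0,0,-5,0,0,0,-5,0,0,0,-5,0,0,0,-5,0,0,0,-5,0,0,0,-4,0,0,0,-3,0,0,0,-2,0,0,0,-2,0,0,0,-2,0,0,0,-1,0,0,0]

```text
time_s: 10.8
eef_pos: [0.556, -0.1264, 0.0152]
eef_rot: [-0.0, 0.687, 0.727, -0.0]
wrist_force: [0.6, 4.6, 3.5]
opening: -0.005
```

```bash
python3 -c "
from h import *
go([.5565,-.133,.016],93.3)
print(ctrl.get_obs()['wrist_force'],ctrl.get_obs()['torque'])
"
```

```text
t 10.8 pos [ 0.556  -0.1264  0.0152] yaw 93.23 shift mm [-6.6  0.2 -0.8] len 7 turn -0.0012
[0.62362388 4.61149034 3.50469042] [ 0.63455218  0.04209476 -0.06058265]
```

Request:
arm_command:
  plan: [-1.5,0,0,0,-1.5,0,0,0,-1,0,0,0,-1,0,0,0,-1,0,0,0]

```text
time_s: 11.3
eef_pos: [0.5562, -0.1315, 0.0152]
eef_rot: [-0.001, 0.687, 0.727, 0.0]
wrist_force: [0.1, 9.2, 5.4]
opening: 0.001
```

Request:
arm_command:
  plan: [-1,0,0,0,-1,0,0,0]

```text
time_s: 11.5
eef_pos: [0.5559, -0.1316, 0.0152]
eef_rot: [-0.002, 0.687, 0.727, 0.001]
wrist_force: [-1.7, 16.4, 9.0]
opening: 0.0
```

The TCP stalled at y = −0.1316 while the force rose past 16 N, so the housing is against the stop. I'll retract, rise, and look at the housing and the rod from above.

Request:
arm_command:
  plan: [4,0,0,0,12,0,0,0,0,0,-35,0,0,0,-45,0,0,0,-45,0,0,0,-45,0,0,0,-45,0,-20,8,-35,0,-33,13,-10,0,-33,13,0,0,-33,13,0,0,-28,11,0,0,-5,2,0,0,0,0,0,0,0,0,0,0]

```text
time_s: 13.0
eef_pos: [0.6237, -0.2657, 0.2749]
eef_rot: [-0.0, 0.687, 0.727, -0.0]
wrist_force: [-0.2, 0.1, 0.3]
opening: 0.0
```

```bash
python3 - <<'E'
from h import *
go([.625,-.267,.28],93.23)
print(ctrl.get_obs()['wrist_force'])
snap('wrist','w5'); cv2.imwrite('pics/w5b.png',cv2.resize(cv2.imread('pics/w5.png'),(800,600),interpolation=cv2.INTER_CUBIC))
print(proj('w5',[[.565,-.291,.2],[.565,-.291,.012],[.5597,-.1964,.058]])/.7)
E
```

```text
t 13.0 pos [ 0.6237 -0.2657  0.2749] yaw 93.25 shift mm [-1.4  1.2 -5.1] len 5 turn 0.0004
[-0.19559778  0.1064644   0.33071971]
[[288.99549349 327.99859892]
 [332.59679501 253.03387535]
 [320.0949729  148.48704098]]
```

View pics/w5b.png

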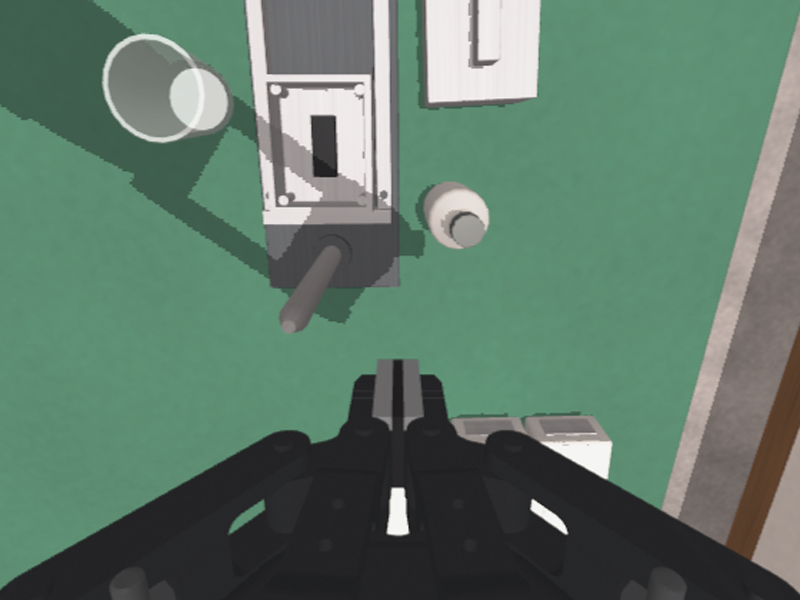

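Rod tip at (290,324), where my estimate predicted (289,328). The housing is against the stop bar with no gap (row about 208). On to the lid, detected automatically.

Request:
arm_command:
  plan: [20,0,0,0,38.5,-0.3,6,0,38.5,-0.3,6,0,38.5,-0.3,6,0,38.5,-0.3,6,0,38.5,-0.3,6,0,38.5,-0.3,6,0,38.5,-0.3,7,0,38.5,-0.3,7,0,38.5,-0.3,7,0,38.5,-0.3,7,0,38.5,-0.3,7,0,18,-0.3,7,0,0,0,0,0,0,0,0,0]
  grip: 0.5

```text
time_s: 14.55
eef_pos: [0.5938, 0.1942, 0.1973]
eef_rot: [0.0, 0.686, 0.727, -0.0]
wrist_force: [1.0, -0.2, 0.4]
opening: 0.5
```

```bash
cat > det.py <<'E'
from h import *
def lid(f,z=.012):
    a=cv2.imread(f'pics/{f}.png'); hsv=cv2.cvtColor(a,cv2.COLOR_BGR2HSV)
    m=((hsv[...,1]<50)&(hsv[...,2]>90)).astype(np.uint8); m=cv2.morphologyEx(m,cv2.MORPH_OPEN,np.ones((5,5)))
    cs,_=cv2.findContours(m,cv2.RETR_EXTERNAL,cv2.CHAIN_APPROX_NONE)
    for c in sorted(cs,key=cv2.contourArea)[-3:]:
        if cv2.contourArea(c)<800: continue
        P=np.array([onz(f,*p[0],z)[:2] for p in c])*1000
        (cx,cy),(w,h),an=cv2.minAreaRect(P.astype(np.float32))
        if w<h: w,h,an=h,w,an-90
        print(f,'area',cv2.contourArea(c),'centre',round(cx,1),round(cy,1),'size',round(w,1),round(h,1),'yaw long',round(an,2),'bbox px',cv2.boundingRect(c))
E
python3 - <<'E'
from det import *
go([.594,.194,.2],93.23); o=ctrl.get_obs(); print(o['opening'])
snap('wrist','w6'); lid('w6'); print(proj('w6',[.594,.234,.012]))
print('rod',onz('w5',290*.7,324*.7,.2), 'bed end', onz('w5',398*.7,287*.7,.012),onz('w5',270*.7,288*.7,.012))
g=cv2.cvtColor(cv2.imread('pics/w5.png'),cv2.COLOR_BGR2GRAY)
for l in cv2.createLineSegmentDetector().detect(g)[0][:,0]:
    if max(l[1],l[3])<205 and 165<min(l[0],l[2]) and max(l[0],l[2])<285 and abs(l[1]-l[3])>55:
        A,B=onz('w5',l[0],l[1],.03),onz('w5',l[2],l[3],.03); d=(B-A)[:2]; print(l.round(1),A[:2].round(4),B[:2].round(4),np.degrees(np.arctan2(d[1],d[0]))%180)
E
```

```text
t 14.6 pos [0.5938 0.1942 0.1973] yaw 93.32 shift mm [-0.2  0.2 -2.7] len 3 turn 0.0016
0.49988542969253796
w6 area 1321.5 centre 946.9 14.3 size 173.6 19.1 yaw long -89.98 bbox px (520, 265, 40, 115)
w6 area 7767.0 centre 596.0 238.5 size 104.3 84.7 yaw long 63.55 bbox px (228, 67, 112, 122)
w6 area 10412.0 centre 350.0 238.5 size 186.1 75.1 yaw long 79.43 bbox px (10, 15, 72, 188)
[[279.53330845 136.54358443]]
rod [ 0.56559242 -0.28855374  0.2       ] bed end [ 0.62843305 -0.32091154  0.012     ] [ 0.50527431 -0.32891734  0.012     ]
[260.9   0.6 263.9 144.4] [ 0.5953 -0.0852] [ 0.6055 -0.2426] 93.70666984859653
[260.2 145.6 258.7  53.1] [ 0.6009 -0.2444] [ 0.5949 -0.1385] 93.24373006297084
[171.6   0.5 181.  103.1] [ 0.4966 -0.0908] [ 0.5035 -0.199 ] 93.63606956330591
[273.2 141.9 271.3   0.6] [ 0.6169 -0.2389] [ 0.6067 -0.0845] 93.77441500365155
[278.4   0.6 279.6 145.6] [ 0.6146 -0.0841] [ 0.6251 -0.243 ] 93.80677508127133
```

The lid is at (0.596, 0.2385), size 104.3 x 84.7 mm against 104 x 84, with its rib at yaw 63.6°. The fixture yaw is about 93.7°.

Request:
arm_command:
  plan: [0,0,0,0.13,0,0,0,0.13,0,0,0,0.13,0,0,0,0.1296,20,-9,20,0,20.6,-8.8,35,0,0,0,40,0,0,0,40,0,0,0,20,0,0,0,7,0,0,0,0,0]
  grip: 0.4

```text
time_s: 15.7
eef_pos: [0.5967, 0.2369, 0.0348]
eef_rot: [-0.0, 0.851, 0.525, -0.001]
wrist_force: [0.4, 0.5, -0.1]
opening: 0.403
```

```bash
python3 - <<'E'
from h import *
go([.596,.2385,.01],63.55); o=ctrl.get_obs(); print(o['wrist_force'])
E
```

```text
t 15.7 pos [0.5967 0.2369 0.0348] yaw 63.37 shift mm [ 1.2 -1.3 24.8] len 25 turn -0.0032
[ 0.40997261  0.54467168 -0.0965872 ]
```

Request:
arm_command:
  plan: [1,-1,5,-0.003,0,0,5,0,0,0,4,0,0,0,4,0,0,0,0,0]

```text
time_s: 16.2
eef_pos: [0.5957, 0.2395, 0.0167]
eef_rot: [-0.0, 0.85, 0.527, -0.0]
wrist_force: [-0.1, -0.4, -0.2]
opening: 0.4
```

```bash
python3 - <<'E'
from h import *
o=ctrl.get_obs(); print(o['eef_pos'],o['wrist_force'])
snap('scene','s7'); p=np.array(o['eef_pos']); q=proj('s7',[p,p+[0,0,.022]]); print(q)
u,v=q[0].astype(int); a=cv2.imread('pics/s7.png')[v-60:v+40,u-65:u+65]; a=cv2.resize(a,(520,400),interpolation=cv2.INTER_CUBIC)
c=snap('wrist','w7'); b=cv2.imread('pics/w7.png')[10:410,140:420]
cv2.imwrite('pics/c7.png',np.hstack([a,b]))
E
```

```text
[0.59572617 0.23949705 0.01668881] [-0.06668934 -0.37585494 -0.23695784]
[[338.06123914 213.96102107]
 [338.64161291 207.55792274]]
```

View pics/c7.png

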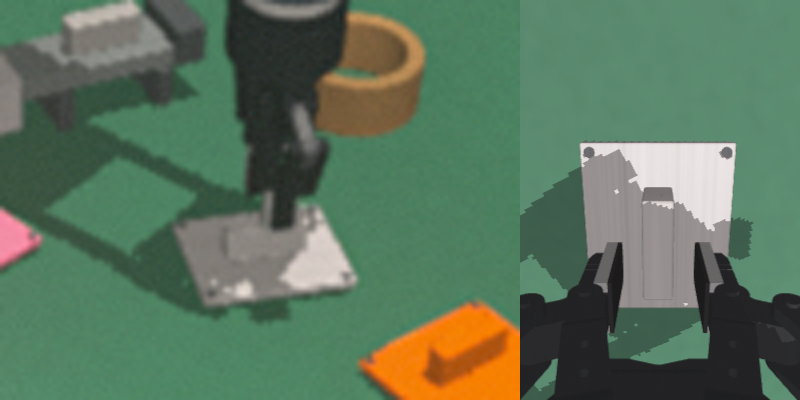

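The fingers straddle the rib squarely: rib at crop columns 645-675, fingers at 615/705, nothing touching. I'll lower gently, watching the force, and then close.

Request:
arm_command:
  plan: [0,0,4,0,0,0,4,0,0,0,3,0,0,0,3,0,0,0,0,0]

```text
time_s: 16.8
eef_pos: [0.5957, 0.2394, 0.0024]
eef_rot: [-0.0, 0.85, 0.527, -0.001]
wrist_force: [-0.5, -0.5, 0.3]
opening: 0.398
```

Request:
arm_command:
  plan: [0,0,2,0,0,0,1,0]

```text
time_s: 17.0
eef_pos: [0.5962, 0.2395, 0.0001]
eef_rot: [0.0, 0.85, 0.527, 0.0]
wrist_force: [0.3, -0.5, -0.5]
opening: 0.396
```

Request:
arm_command:
  plan: [0,0,1,0,0,0,1,0,0,0,0,0,0,0,0,0,0,0,0,0]
  grip: 0

```text
time_s: 17.5
eef_pos: [0.5965, 0.2396, -0.0009]
eef_rot: [0.0, 0.85, 0.527, 0.0]
wrist_force: [-1.2, -1.6, 4.9]
opening: 0.164
```

```bash
python3 - <<'E'
from h import *
o=ctrl.get_obs(); print(o['eef_pos'],o['wrist_force'],o['torque'],o['opening'])
E
```

```text
[ 0.59652899  0.23959765 -0.00091836] [-1.19013952 -1.60103202  4.93304739] [-0.11785528  0.37909668  0.01386713] 0.16369830910807137
```

```bash
python3 - <<'E'
from h import *
g=cv2.cvtColor(cv2.imread('pics/w5.png'),cv2.COLOR_BGR2GRAY)
for l in cv2.createLineSegmentDetector().detect(g)[0][:,0]:
    if max(l[1],l[3])<160 and min(l[1],l[3])>45 and 178<min(l[0],l[2]) and max(l[0],l[2])<270 and np.hypot(l[0]-l[2],l[1]-l[3])>30:
        A,B=onz('w5',l[0],l[1],.058),onz('w5',l[2],l[3],.058); d=(B-A)[:2]; print(l.round(1),A[:2].round(4),B[:2].round(4),(np.degrees(np.arctan2(d[1],d[0]))%180).round(2))
c=np.array([.5593,-.1945]);u=np.array([.0645,-.9979]);w=np.array([.9979,.0645])
P=[[*(c+a*u+b*w),.058] for a,b in [(-.052,-.042),(-.052,.042),(.052,.042),(.052,-.042)]]
print(proj('w5',P).round(1))
go([*c,.15],93.7)
E
```

```text
[234.7  81.9 236.  121.9] [ 0.5713 -0.1724] [ 0.5735 -0.2153] 92.94
[218.8 121.8 216.7  80.6] [ 0.5538 -0.2164] [ 0.5514 -0.1722] 93.05
[260.2 145.6 258.7  53.1] [ 0.6022 -0.2406] [ 0.5966 -0.1418] 93.24
[186.9  56.7 253.1  56.8] [ 0.5192 -0.1498] [ 0.5907 -0.1458] 3.18
[195.2  69.2 198.5 114.4] [ 0.5279 -0.1619] [ 0.5308 -0.2095] 93.43
[258.1  51.6 186.9  51.7] [ 0.5959 -0.1404] [ 0.5194 -0.1448] 3.33
[181.1 105.6 185.  145.7] [ 0.5114 -0.2009] [ 0.5144 -0.2457] 93.88
[246.9  61.7 200.6  61.4] [ 0.5841 -0.1511] [ 0.534  -0.1537] 2.92
[205.6 140.6 248.1 140.4] [ 0.5386 -0.2384] [ 0.5879 -0.2354] 3.52
[254.4 144.6 218.1 144.5] [ 0.5954 -0.2398] [ 0.5531 -0.2421] 3.05
[[181.9  51.9]
 [260.   51.2]
 [262.1 148.3]
 [190.5 148.9]]
t 17.5 pos [ 0.5965  0.2396 -0.0009] yaw 63.64 shift mm [-405.4  159.5 -151. ] len 461 turn -0.5247
```

Request:
arm_command:
  plan: [0,0,-3,0,0,0,-10,0,0,0,-20,0,0,0,-30,0,0,0,-35,0,0,0,-35,0,0,0,-17,0,0,0,0,-0.13,0,0,0,-0.13,0,0,0,-0.13,0,0,0,-0.13,0,0,0,0]

```text
time_s: 18.7
eef_pos: [0.5959, 0.2395, 0.1484]
eef_rot: [-0.0, 0.685, 0.728, -0.0]
wrist_force: [-0.5, 0.7, -2.2]
opening: 0.166
```

```bash
python3 -c "
from h import *
go([.5585,-.1938,.12],93.35)"
```

```text
t 18.7 pos [0.5959 0.2395 0.1484] yaw 93.49 shift mm [-430.2  -63.7   28.4] len 436 turn 0.0025
```

Request:
arm_command:
  plan: [-18,-3,0,0.0025,-36,-5,0,0,-36,-5,0,0,-36,-5,0,0,-36,-5,0,0,-36,-5,0,0,-36,-5,0,0,-36,-5,0,0,-36,-5,0,0,-36,-5,0,0,-36,-5,0,0,-30,-5.7,5,0,-16,-4,10,0,-6.2,-1,13,0,0,0,0,0]

```text
time_s: 20.2
eef_pos: [0.5552, -0.1929, 0.1173]
eef_rot: [-0.003, 0.687, 0.726, -0.0]
wrist_force: [-0.0, 0.1, -3.7]
opening: 0.165
```

```bash
python3 -c "
from h import *
go([.5585,-.1938,.062],93.35);print(ctrl.get_obs()['wrist_force'],ctrl.get_obs()['opening'])"
```

```text
t 20.2 pos [ 0.5552 -0.1929  0.1173] yaw 93.16 shift mm [-1.3  3.5 55.2] len 55 turn -0.0034
[-0.00863074  0.10219986 -3.71625702] 0.16523360114529506
```

Request:
arm_command:
  plan: [-1.3,3.5,20,-0.003,0,0,20,0,0,0,10,0,0,0,5,0,0,0,0,0]

```text
time_s: 20.7
eef_pos: [0.5606, -0.1937, 0.0647]
eef_rot: [-0.001, 0.685, 0.728, -0.0]
wrist_force: [-0.2, 0.4, -2.3]
opening: 0.165
```

```bash
python3 -c "
from h import *
go([.5585,-.1938,.052],93.35);print(ctrl.get_obs()['wrist_force'],ctrl.get_obs()['opening'])"
```

```text
t 20.7 pos [ 0.5606 -0.1937  0.0647] yaw 93.50 shift mm [ 0.1 -2.1 12.7] len 13 turn 0.0026
[-0.18601969  0.39071785 -2.31369103] 0.16468399932893046
```

Request:
arm_command:
  plan: [0,-1.6,3,0.002,0,0,3,0,0,0,2,0,0,0,1,0]

```text
time_s: 21.1
eef_pos: [0.5592, -0.1949, 0.0563]
eef_rot: [0.0, 0.686, 0.727, 0.0]
wrist_force: [-0.2, -0.5, -3.6]
opening: 0.161
```

Request:
arm_command:
  plan: [0,0,1.5,0,0,0,1,0,0,0,0,0]

```text
time_s: 21.4
eef_pos: [0.5591, -0.1948, 0.0535]
eef_rot: [-0.0, 0.686, 0.727, -0.0]
wrist_force: [-0.3, -0.9, -2.4]
opening: 0.166
```

Request:
arm_command:
  plan: [0,0,1,0,0,0,1,0,0,0,0,0]

```text
time_s: 21.7
eef_pos: [0.5591, -0.1948, 0.0515]
eef_rot: [-0.0, 0.686, 0.727, -0.0]
wrist_force: [-0.8, 1.3, -2.1]
opening: 0.167
```

Request:
arm_command:
  plan: [0,0,0.7,0,0,0,0,0]

```text
time_s: 21.9
eef_pos: [0.5593, -0.1948, 0.0511]
eef_rot: [0.0, 0.686, 0.727, 0.0]
wrist_force: [0.3, 0.9, -1.9]
opening: 0.168
```

Request:
arm_command:
  plan: [0,0,1,0,0,0,0,0]

```text
time_s: 22.1
eef_pos: [0.5593, -0.1949, 0.0511]
eef_rot: [0.0, 0.686, 0.727, -0.0]
wrist_force: [-4.4, 2.4, 5.8]
opening: 0.169
```

Request:
arm_command:
  plan: [0,0,0.7,0,0,0,0,0]

```text
time_s: 22.3
eef_pos: [0.5593, -0.1948, 0.051]
eef_rot: [0.0, 0.686, 0.728, -0.0]
wrist_force: [-5.1, 1.6, 10.9]
opening: 0.163
```

Lid contact came at TCP z = 0.051, which is the seated height of 0.071. Releasing and going on to the bridge.

Request:
arm_command:
  plan: [0,0,-1.5,0,0,0,0,0,0,0,0,0,0,0,-5,0,0,0,-25,0,0,0,-40,0,0,0,-35,0,0,0,0,0]
  grip: 0.4

```text
time_s: 23.1
eef_pos: [0.5627, -0.1968, 0.1623]
eef_rot: [0.005, 0.686, 0.727, 0.001]
wrist_force: [1.0, -0.3, -0.6]
opening: 0.398
```

```bash
python3 -c "
from h import *
go([.415,.1885,.123],74.7);print(ctrl.get_obs()['wrist_force'],ctrl.get_obs()['opening'])"
```

```text
t 23.1 pos [ 0.5627 -0.1968  0.1623] yaw 93.35 shift mm [ 393.5 -125.3   35.8] len 415 turn 0.3255
[ 1.02532705 -0.34707559 -0.57534657] 0.39797092160758146
```

Request:
arm_command:
  plan: [16,-5,0,0,33,-10.5,0,0,33,-10.5,0,0,33,-10.5,0,0,33,-10.5,0,0,33,-10.5,0,0,33,-10.5,0,0,33,-10.5,0,0,33,-10.5,0,0,33,-10.5,0,0,33,-10.5,10,0,33,-10.5,15,0,14.5,-4.8,14,0,0,0,0,0.11,0,0,0,0.11,0,0,0,0.1055,0,0,0,0]

```text
time_s: 24.8
eef_pos: [0.4092, 0.191, 0.1153]
eef_rot: [-0.001, 0.795, 0.606, -0.001]
wrist_force: [-0.1, 0.5, 0.4]
opening: 0.401
```

```bash
python3 - <<'E'
from h import *
go([.415,.1885,.123],74.7)
snap('wrist','w8'); a=cv2.imread('pics/w8.png')
b=cv2.imread('pics/w6.png')
print(proj('w8',[[.352,.183,.048],[.3755,.2743,.074]]), proj('w6',[.56,-.1945,.08]))
cv2.imwrite('pics/w8b.png',cv2.resize(a,(800,600),interpolation=cv2.INTER_CUBIC))
E
```

```text
t 24.8 pos [0.4092 0.191  0.1153] yaw 74.67 shift mm [-0.8  6.3 -7.7] len 10 turn -0.0005
[[209.39069855 234.329244  ]
 [188.98300542 109.99432509]] [[232.74443046 485.09564733]]
```

View pics/w8b.png

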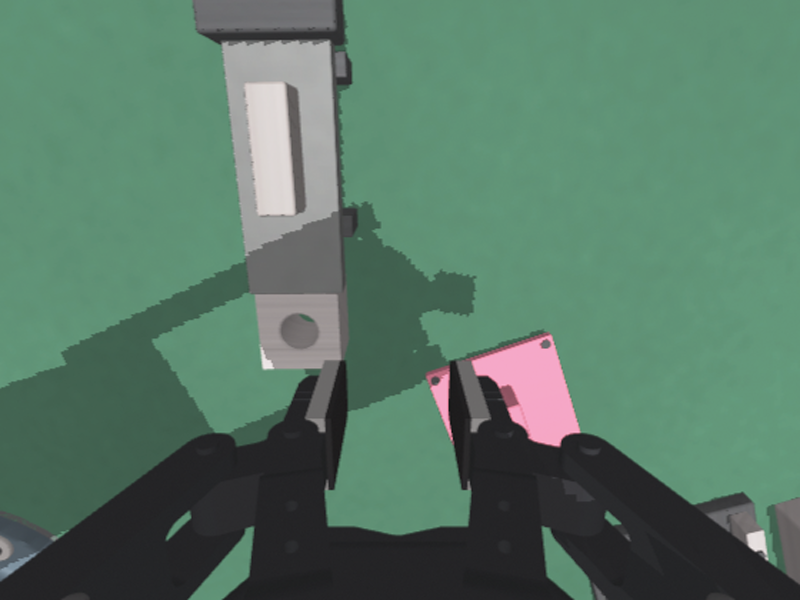

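```bash
python3 - <<'E'
from h import *
f='w8'; s=.7
P=lambda u,v,z: onz(f,u*s,v*s,z)
for k,(a,b,z) in {'ribL':((245,83),(257,215),.074),'ribR':((286,82),(296,215),.074),'bossL':((255,295),(263,368),.048),'armL':((221,42),(249,293),.048),'armR':((331,42),(343,293),.048)}.items():
    A,B=P(*a,z),P(*b,z); d=(A-B)[:2]; print(k,A[:2].round(4),B[:2].round(4),'len',np.linalg.norm(d).round(4),'yaw',np.degrees(np.arctan2(d[1],d[0])).round(2))
rc=np.mean([P(u,v,.074) for u,v in [(245,83),(286,82),(296,215),(257,215)]],0); h=P(299,331,.048)
d=(rc-h)[:2]; print('rib c',rc.round(4),'hole',h.round(4),'dist',np.linalg.norm(d).round(4),'yaw',np.degrees(np.arctan2(d[1],d[0])).round(2))
g=cv2.cvtColor(cv2.imread('pics/w8.png'),cv2.COLOR_BGR2GRAY)
for l in cv2.createLineSegmentDetector().detect(g)[0][:,0]:
    if max(l[0],l[2])<245 and min(l[0],l[2])>150 and abs(l[1]-l[3])>35 and max(l[1],l[3])<260:
        z=.074 if 165<min(l[0],l[2]) and max(l[0],l[2])<209 and max(l[1],l[3])<153 else .048
        A,B=onz(f,*l[:2],z),onz(f,*l[2:],z); d=(A-B)[:2]; print(l.round(1),z,(np.degrees(np.arctan2(d[1],d[0]))%180).round(2))
# same-frame tool coordinates of hole and rod tip
for f,pt in(('w8',h),('w5',onz('w5',290*s,324*s,.2))): pass
go([*rc[:2],.10],76)
E
```

```text
ribL [0.3757 0.3049] [0.3613 0.2522] len 0.0546 yaw 74.7
ribR [0.3922 0.3008] [0.3782 0.2476] len 0.055 yaw 75.25
bossL [0.3368 0.2109] [0.3259 0.1692] len 0.043 yaw 75.38
armL [0.3645 0.3286] [0.3341 0.2128] len 0.1198 yaw 75.27
armR [0.4128 0.3154] [0.3823 0.1996] len 0.1198 yaw 75.28
rib c [0.3768 0.2764 0.074 ] hole [0.3527 0.1851 0.048 ] dist 0.0944 yaw 75.16
[206.3 150.6 199.   56.8] 0.074 75.36
[235.2 127.  230.5  28.2] 0.048 75.25
[207.9  61.9 213.8 145.6] 0.048 75.29
[170.9  59.2 179.8 148.1] 0.074 75.28
[238.  249.4 235.7 206.9] 0.048 75.39
[155.   31.8 171.2 176.8] 0.048 75.3
[177.8 208.  181.8 243.1] 0.048 75.5
t 24.9 pos [0.4095 0.1909 0.1156] yaw 74.85 shift mm [ 74.  -53.9  15.7] len 93 turn -0.0201
```

The bridge is seen clearly: hole at (299,331), rib top centre at (271,149). The distance between them is 94.4 mm against 95 given, and the yaw is 75.3°. I'll move over the rib and grip it.

Request:
arm_command:
  plan: [25,-18,0,-0.008,30,-22,0,0,19,-14,0,0,0,0,20,0,0,0,25,0,0,0,15,0,0,0,5,0,0,0,0,0]

```text
time_s: 25.65
eef_pos: [0.3771, 0.2758, 0.0509]
eef_rot: [-0.0, 0.792, 0.61, -0.001]
wrist_force: [0.1, 0.8, -0.2]
opening: 0.4
```

```bash
python3 - <<'E'
from h import *
go([.3768,.2767,.038],75.3); o=ctrl.get_obs(); print(o['wrist_force'],o['torque'])
E
```

```text
t 25.6 pos [0.3771 0.2758 0.0509] yaw 75.23 shift mm [ 0.8 -0.5 12.9] len 13 turn -0.0012
[ 0.10792147  0.81138621 -0.24896594] [-0.01899573  0.0160742  -0.01165105]
```

Request:
arm_command:
  plan: [0.8,-0.5,5,-0.001,0,0,4,0,0,0,2,0,0,0,0,0]

```text
time_s: 26.05
eef_pos: [0.3779, 0.277, 0.0407]
eef_rot: [-0.0, 0.792, 0.61, -0.0]
wrist_force: [0.2, -0.3, 0.4]
opening: 0.4
```

Request:
arm_command:
  plan: [0,0,1,0,0,0,0,0,0,0,0,0,0,0,0,0]
  grip: 0

```text
time_s: 26.45
eef_pos: [0.3779, 0.2772, 0.04]
eef_rot: [-0.0, 0.792, 0.61, -0.0]
wrist_force: [-3.0, 0.7, 3.8]
opening: 0.183
```

```bash
python3 - <<'E'
from h import *
go([.3768,.2767,.038],75.3); o=ctrl.get_obs(); print(o['wrist_force'],o['torque'],o['opening'])
E
```

```text
t 26.4 pos [0.3779 0.2772 0.04  ] yaw 75.21 shift mm [-0.7 -0.9  2. ] len 2 turn -0.0016
[-3.0355781   0.6855615   3.84519446] [ 0.01727992  0.39660626 -0.03402686] 0.18341051775517397
```

Request:
arm_command:
  plan: [0,0,-2,0,0,0,-5,0,0,0,-12,0,0,0,-22,0,0,0,-30,0,0,0,-32,0,0,0,-32,0,0,0,-32,0,0,0,-30,0,0,0,-20,0,0,0,-8,0,0,0,0,0,0,0,0,-0.06,0,0,0,-0.1,0,0,0,-0.1,0,0,0,-0.06,0,0,0,0]

```text
time_s: 28.15
eef_pos: [0.377, 0.2766, 0.2629]
eef_rot: [-0.001, 0.685, 0.729, -0.002]
wrist_force: [-0.1, 0.5, -5.5]
opening: 0.185
```

```bash
python3 - <<'E'
from h import *
go([.5598,-.1935,.265],93.5); o=ctrl.get_obs(); print(o['wrist_force'],o['torque'],o['opening'])
E
```

```text
t 28.1 pos [0.377  0.2766 0.2629] yaw 93.56 shift mm [-480.6  153.3   -2. ] len 504 turn 0.0011
[-0.07160865  0.45482726 -5.54418396] [ 0.02102318 -0.06290303 -0.07112116] 0.18477860250062533
```

Request:
arm_command:
  plan: [-10,3.2,0,0,-22,7,0,0,-32,10.2,0,0,-34,10.8,0,0,-34,10.8,0,0,-34,10.8,0,0,-34,10.8,0,0,-34,10.8,0,0,-34,10.8,0,0,-34,10.8,0,0,-34,10.8,0,0,-34,10.8,0,0,-34,10.8,0,0,-32,10.2,0,0,-24,7.7,0,0,-14,4.5,0,0,-6,1.5,0,0,0,0,0,0,0,0,0,0]

```text
time_s: 30.05
eef_pos: [0.5592, -0.1915, 0.2646]
eef_rot: [-0.0, 0.685, 0.729, 0.0]
wrist_force: [-0.3, -0.1, -5.3]
opening: 0.182
```

```bash
python3 - <<'E'
from h import *
go([.5598,-.1935,.25],93.5); o=ctrl.get_obs(); print(o['wrist_force'],o['torque'],o['opening'])
E
```

```text
t 30.1 pos [ 0.5592 -0.1915  0.2646] yaw 93.57 shift mm [-2.   0.5 14.6] len 15 turn 0.0013
[-0.29807471 -0.10982381 -5.34724626] [ 0.03380996 -0.02004448  0.00989918] 0.1824687646997613
```

Request:
arm_command:
  plan: [-2,0.5,8,0.001,0,0,9,0,0,0,6,0,0,0,0,0]

```text
time_s: 30.45
eef_pos: [0.5593, -0.1937, 0.2399]
eef_rot: [-0.002, 0.685, 0.728, -0.0]
wrist_force: [-0.1, 0.3, -5.4]
opening: 0.18
```

```bash
python3 - <<'E'
from h import *
go([.5598,-.1935,.24],93.5)
snap('scene','s9'); snap('top','t9')
a=cv2.imread('pics/s9.png')[150:320,80:250]; b=cv2.imread('pics/t9.png')[165:245,310:420]
a=cv2.resize(a,(400,400),interpolation=cv2.INTER_CUBIC); b=cv2.resize(b,(400,291),interpolation=cv2.INTER_CUBIC); b=np.vstack([b,np.zeros((109,400,3),np.uint8)])
cv2.imwrite('pics/c9.png',np.hstack([a,b]))
o=np.array(ctrl.get_obs()['eef_pos']); x=np.array([-.061,.9981,0]); y=np.array([.9981,.061,0])
hb=o-.0953*x+[0,0,-.034]; ht=hb+[0,0,.042]
rod=np.array([.5656,-.2886,.2])
print('scene boss bottom corners',((proj('s9',[hb+.022*(i*x+j*y) for i,j in((1,1),(1,-1),(-1,-1),(-1,1))])-[80,150])*400/170).round(0).tolist())
print('rod tip/base scene',((proj('s9',[rod,rod-[0,0,.15]])-[80,150])*400/170).round(0).tolist())
print('boss top corners top',((proj('t9',[ht]+[ht+.022*(i*x+j*y) for i,j in((1,1),(1,-1),(-1,-1),(-1,1))])-[310,165])*400/110).round(0).tolist(),'rodtip',((proj('t9',rod)-[310,165])*400/110).round(0))
E
```

```text
t 30.4 pos [ 0.5593 -0.1937  0.2399] yaw 93.51 shift mm [ 0.1  0.5 -0.1] len 1 turn 0.0001
scene boss bottom corners [[182.0, 201.0], [156.0, 176.0], [110.0, 198.0], [137.0, 225.0]]
rod tip/base scene [[148.0, 206.0], [173.0, 326.0]]
boss top corners top [[344.0, 132.0], [311.0, 106.0], [317.0, 164.0], [376.0, 159.0], [370.0, 101.0]] rodtip [[326. 138.]]
```

View pics/c9.png

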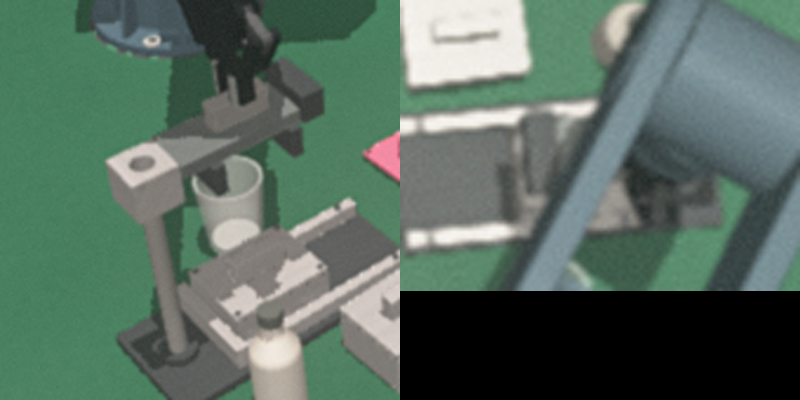

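The scene half shows the boss directly over the rod: hole at (143,163), rod axis entering underneath near (157,222). The feet hang level, and the lid sits flat on the housing. The top half is blocked by the arm. I'll check the hole against the rod numerically before lowering.

```bash
python3 - <<'E'
from h import *
o=np.array(ctrl.get_obs()['eef_pos']); x=np.array([-.061,.9981,0]); y=np.array([.9981,.061,0])
ht=o-.0953*x+[0,0,.008]
g=cv2.cvtColor(cv2.imread('pics/s9.png'),cv2.COLOR_BGR2GRAY).astype(float)
s=g[210:228,131:151]; print(s.astype(int))
rod=np.array([.5656,-.2886,.2]); print('pred hole',proj('s9',ht),'pred rodtip',proj('s9',rod), 'hole px per +5mm x,y',proj('s9',ht+.005*x)-proj('s9',ht),proj('s9',ht+.005*y)-proj('s9',ht))
g0=cv2.cvtColor(cv2.imread('pics/scene0.png'),cv2.COLOR_BGR2GRAY); print(g0[232:262:2,134:160].astype(int))
E
```

```text
[[107 107 108 108 108 109 104 105 118 130 135 138 138 140 142 144 141 139
  136 139]
 [108 108 109 108 108 114 119 133 160 185 191 190 188 189 192 191 161 143
  135 135]
 [105 107 107 112 126 153 163 185 197 205 208 204 203 205 204 205 190 163
  141 132]
 [106 118 137 153 166 190 196 203 205 203 205 205 203 202 202 205 203 191
  164 142]
 [136 164 189 198 197 204 204 207 205 205 203 206 206 204 200 201 203 203
  192 167]
 [185 197 206 209 206 207 204 202 205 199 198 197 199 201 205 201 204 203
  203 193]
 [201 206 207 207 208 197 187 177 169 162 156 161 165 179 196 204 203 200
  202 204]
 [202 202 204 202 190 155 142 137 135 133 133 137 135 143 169 198 205 200
  203 202]
 [205 200 200 193 166 124 117 123 125 130 133 132 128 124 144 190 203 202
  203 199]
 [205 204 201 178 136 109 114 122 129 132 132 131 126 126 147 190 205 205
  203 200]
 [206 205 203 174 122 105 116 120 127 133 129 130 127 138 165 197 200 205
  206 204]
 [209 206 204 190 145 117 116 118 125 128 132 137 148 170 191 202 204 203
  204 201]
 [216 208 206 206 188 166 146 140 141 147 157 172 187 199 206 207 204 201
  194 
[... 1523 characters left out ...]
03 102 103
  105 106 106 106 108 105 104 106]
 [103 102 103 103 101 106 103 104 110 114 118 121 120 118 110 106  99 103
  104 106 104 106 108 104 106 105]
 [105 105 102 106 105 104 103 106 104 108 116 119 118 120 114 109 100 100
  103 106 107 104 105 105 105 104]
 [101 103 102 103 102 106 105 103 102 105 115 119 122 120 116 110 102  99
  104 108 104 104 106 107 107 108]
 [104 103 103 102 105 103 104 105 104 107 114 116 122 120 120 112 104  99
  100 105 104 105 105 104 106 105]
 [107 104 108 102 105 104 106 103 102 101 108 114 118 117 118 117 109 103
   98 106 108 107 103 106 106 108]
 [105 104 103 106 106 104 106 102 107 104 107 113 118 120 121 118 113 103
   97 105 104 106 105 105 106 106]]
```

Request:
arm_command:
  plan: [0,-0.4,4,0,0,0,4,0,0,0,3,0,0,0,2,0,0,0,0,0]

```text
time_s: 31.05
eef_pos: [0.5596, -0.1945, 0.2283]
eef_rot: [-0.0, 0.685, 0.728, -0.0]
wrist_force: [-0.1, 0.8, -4.9]
opening: 0.182
```

Request:
arm_command:
  plan: [0,0,2,0,0,0,1,0,0,0,0,0]

```text
time_s: 31.35
eef_pos: [0.5597, -0.1945, 0.2256]
eef_rot: [-0.0, 0.685, 0.728, -0.0]
wrist_force: [-0.1, 0.1, -4.4]
opening: 0.18
```

```bash
python3 - <<'E'
from h import *
go([.5598,-.1935,.24],93.5); o=ctrl.get_obs(); M=rot(o['eef_rot']); print('tool F',(o['wrist_force']@M).round(2),'T',(o['torque']@M).round(3))
E
```

```text
t 31.4 pos [ 0.5597 -0.1945  0.2256] yaw 93.48 shift mm [  1.    0.1 -14.4] len 14 turn -0.0003
tool F [ 0.12 -0.07  4.42] T [ 0.     0.018 -0.003]
```

Request:
arm_command:
  plan: [0.6,0,2,0,0,0,1.5,0,0,0,0,0]

```text
time_s: 31.65
eef_pos: [0.5596, -0.1938, 0.2219]
eef_rot: [-0.0, 0.685, 0.728, -0.0]
wrist_force: [-0.5, -0.0, -5.7]
opening: 0.188
```

Request:
arm_command:
  plan: [0,0,1.5,0,0,0,1.5,0,0,0,0,0]

```text
time_s: 31.95
eef_pos: [0.5596, -0.1939, 0.219]
eef_rot: [-0.0, 0.685, 0.728, -0.0]
wrist_force: [0.2, -0.5, -6.0]
opening: 0.183
```

```bash
python3 - <<'E'
from h import *
go([.5598,-.1935,.24],93.5); o=ctrl.get_obs(); M=rot(o['eef_rot']); print('tool F',(o['wrist_force']@M).round(2),'T',(o['torque']@M).round(3))
E
```

```text
t 31.9 pos [ 0.5596 -0.1939  0.219 ] yaw 93.48 shift mm [  0.4   0.2 -21. ] len 21 turn -0.0003
tool F [-0.53  0.2   6.  ] T [-0.011 -0.036 -0.021]
```

The boss is past the taper with no side force. Lowering on.

Request:
arm_command:
  plan: [0,0,3,0,0,0,4,0,0,0,4,0,0,0,4,0,0,0,4,0,0,0,3,0,0,0,0,0]

```text
time_s: 32.65
eef_pos: [0.5594, -0.1938, 0.1966]
eef_rot: [-0.001, 0.685, 0.728, -0.0]
wrist_force: [0.7, 0.6, -5.7]
opening: 0.186
```

```bash
cat > f.py <<'E'
from h import *
go([.5598,-.1935,.104],93.5); o=ctrl.get_obs(); M=rot(o['eef_rot']); print('tool F',(o['wrist_force']@M).round(2),'T',(o['torque']@M).round(3),o['opening'].round(3))
E
python3 f.py
```

```text
t 32.6 pos [ 0.5594 -0.1938  0.1966] yaw 93.48 shift mm [ 0.2  0.5 92.6] len 93 turn -0.0003Traceback (most recent call last):
  File "f.py", line 2, in <module>
    go([.5598,-.1935,.104],93.5); o=ctrl.get_obs(); M=rot(o['eef_rot']); print('tool F',(o['wrist_force']@M).round(2),'T',(o['torque']@M).round(3),o['opening'].round(3))
                                                                                                                                                   ^^^^^^^^^^^^^^^^^^
AttributeError: 'float' object has no attribute 'round'
```

Request:
arm_command:
  plan: [0,0,4,0,0,0,5,0,0,0,5,0,0,0,5,0,0,0,5,0,0,0,5,0,0,0,5,0,0,0,4,0,0,0,0,0]

```text
time_s: 33.55
eef_pos: [0.5593, -0.1937, 0.1584]
eef_rot: [-0.001, 0.685, 0.728, -0.0]
wrist_force: [0.7, -0.1, -4.8]
opening: 0.185
```

Request:
arm_command:
  plan: [0,0,4,0,0,0,5,0,0,0,5,0,0,0,5,0,0,0,5,0,0,0,5,0,0,0,5,0,0,0,5,0,0,0,3,0,0,0,0,0]

```text
time_s: 34.55
eef_pos: [0.5594, -0.1938, 0.1166]
eef_rot: [-0.001, 0.685, 0.728, -0.0]
wrist_force: [0.4, 0.9, -5.2]
opening: 0.187
```

```bash
sed -i "s/o\['opening'\].round(3)/o['opening']/" f.py; python3 f.py
```

```text
t 34.5 pos [ 0.5594 -0.1938  0.1166] yaw 93.48 shift mm [ 0.3  0.4 12.6] len 13 turn -0.0003
tool F [0.88 0.46 5.25] T [-0.002  0.023  0.062] 0.18686466363153256
```

Request:
arm_command:
  plan: [0,0,3,0,0,0,2.5,0,0,0,2,0,0,0,1.5,0,0,0,1,0,0,0,0,0]

```text
time_s: 35.15
eef_pos: [0.5597, -0.1939, 0.1072]
eef_rot: [-0.0, 0.685, 0.728, -0.0]
wrist_force: [-0.3, -0.1, -5.1]
opening: 0.181
```

Request:
arm_command:
  plan: [0,0,0.7,0,0,0,0.7,0,0,0,0,0]

```text
time_s: 35.45
eef_pos: [0.5597, -0.194, 0.1058]
eef_rot: [-0.0, 0.685, 0.728, -0.0]
wrist_force: [0.2, 0.1, -5.2]
opening: 0.185
```

Request:
arm_command:
  plan: [0,0,0.5,0,0,0,0.4,0,0,0,0,0]

```text
time_s: 35.75
eef_pos: [0.5598, -0.194, 0.1049]
eef_rot: [-0.0, 0.685, 0.728, -0.0]
wrist_force: [-0.2, -0.0, -5.5]
opening: 0.184
```

Request:
arm_command:
  plan: [0,0,0.5,0,0,0,0.4,0,0,0,0,0]

```text
time_s: 36.05
eef_pos: [0.5598, -0.194, 0.1043]
eef_rot: [0.0, 0.685, 0.728, 0.0]
wrist_force: [0.1, 0.8, -4.4]
opening: 0.187
```

Request:
arm_command:
  plan: [0,0,0.4,0,0,0,0,0]

```text
time_s: 36.25
eef_pos: [0.5598, -0.1941, 0.1042]
eef_rot: [0.0, 0.685, 0.728, -0.0]
wrist_force: [-1.5, 1.4, -0.8]
opening: 0.186
```

Request:
arm_command:
  plan: [0,0,0.4,0,0,0,0,0]

```text
time_s: 36.45
eef_pos: [0.5599, -0.1941, 0.1041]
eef_rot: [0.0, 0.685, 0.728, 0.0]
wrist_force: [-4.7, 2.2, 4.9]
opening: 0.18
```

```bash
python3 f.py
```

```text
t 36.5 pos [ 0.5599 -0.1941  0.1041] yaw 93.49 shift mm [ 0.6 -0.1  0.1] len 1 turn -0.0002
tool F [ 2.48 -4.52 -4.87] T [0.799 0.414 0.06 ] 0.18018090886352323
```

Contact came exactly at the expected height, TCP z = 0.104, with the feet at 0.064. I'll relax the press, release, rise straight up and check.

Request:
arm_command:
  plan: [0,0,-0.4,0,0,0,0,0]

```text
time_s: 36.65
eef_pos: [0.5599, -0.1941, 0.1041]
eef_rot: [0.0, 0.685, 0.728, 0.0]
wrist_force: [-4.0, 3.2, 4.3]
opening: 0.188
```

Request:
arm_command:
  plan: [0,0,0,0,0,0,0,0,0,0,0,0,0,0,0,0]
  grip: 0.4

```text
time_s: 37.05
eef_pos: [0.56, -0.1941, 0.1037]
eef_rot: [0.0, 0.685, 0.728, 0.0]
wrist_force: [0.1, 0.2, -0.4]
opening: 0.399
```

Request:
arm_command:
  plan: [0,0,-4,0,0,0,-8,0,0,0,-15,0,0,0,-25,0,0,0,-30,0,0,0,-30,0,0,0,-30,0,0,0,-20,0,0,0,0,0,0,0,0,0]

```text
time_s: 38.05
eef_pos: [0.56, -0.1941, 0.2667]
eef_rot: [0.001, 0.685, 0.728, 0.0]
wrist_force: [0.2, -0.2, -0.4]
opening: 0.397
```

```bash
python3 - <<'E'
from h import *
go([.5598,-.1935,.26],93.5); print(ctrl.get_obs()['wrist_force'])
snap('wrist','w10'); f='w10'
g=cv2.cvtColor(cv2.imread('pics/w10.png'),cv2.COLOR_BGR2GRAY)
c=np.array([.5593,-.1945])
print('expected rib corners',proj(f,[[*(c+a*np.array([.0610,-.9981])+b*np.array([.9981,.061])),.138] for a,b in((-.028,-.009),(-.028,.009),(.028,.009),(.028,-.009))]).round(1).tolist())
for l in cv2.createLineSegmentDetector().detect(g)[0][:,0]:
    if max(l[1],l[3])<300 and 200<min(l[0],l[2]) and max(l[0],l[2])<360 and np.hypot(l[0]-l[2],l[1]-l[3])>30:
        A,B=onz(f,*l[:2],.138),onz(f,*l[2:],.138); d=(A-B)[:2]; print(l.round(1),A[:2].round(4),B[:2].round(4),(np.degrees(np.arctan2(d[1],d[0]))%180).round(2))
E
```

```text
t 38.0 pos [ 0.56   -0.1941  0.2667] yaw 93.49 shift mm [ 0.6 -0.2  6.7] len 7 turn -0.0002
[ 0.15172817 -0.23730453 -0.38550244]
expected rib corners [[266.2, 156.7], [286.0, 156.7], [285.6, 214.6], [266.9, 214.6]]
[314.1  33.1 311.7 123.1] [ 0.5827 -0.0633] [ 0.5873 -0.1348] 93.7
[239.1 121.9 235.8  33.2] [ 0.5232 -0.1377] [ 0.5187 -0.0673] 93.63
[225.3  33.  233.6 214.3] [ 0.5101 -0.0677] [ 0.52   -0.2246] 93.62
[318.7 203.1 324.8  33.1] [ 0.6008 -0.2084] [ 0.5914 -0.0628] 93.7
[352.1  41.9 349.8 139.4] [ 0.6145 -0.0679] [ 0.6227 -0.147 ] 95.92
[255.7 245.6 256.5 281.8] [ 0.5426 -0.2563] [ 0.545  -0.2971] 93.36
[296.1 281.8 296.7 245.6] [ 0.5858 -0.2947] [ 0.5833 -0.2539] 93.55
[242.1 253.1 242.6 298.1] [ 0.5293 -0.2653] [ 0.5313 -0.3174] 92.17
[299.  244.4 300.  201.9] [ 0.5855 -0.2524] [ 0.5829 -0.2083] 93.38
[294.4 246.6 258.1 246.6] [ 0.581 -0.255] [ 0.545  -0.2572] 3.42
[300.6 134.1 256.9 134. ] [ 0.5783 -0.145 ] [ 0.5392 -0.1473] 3.44
[318.9 253.3 327.3 285.2] [ 0.6061 -0.2609] [ 0.6184 -0.2967] 108.93
[343.2 292.3 333.6 263.8] [ 0.6359 -0.3041] [ 0.6222 -0.2717] 113.02
[337.9  89.4 338.4  51.9] [ 0.6072 -0.1054] [ 0.6041 -0.0761] 95.92
[251.7 190.7 250.7 146.8] [ 0.5366 -0.2   ] [ 0.5341 -0.159 ] 93.44
[245.6 105.2 306.9 105.3] [ 0.5284 -0.1233] [ 0.5817 -0.1201] 3.41
[306.9 108.5 245.6 108.5] [ 0.5819 -0.1228] [ 0.5285 -0.126 ] 3.52
[285.6  28.9 325.6  29.3] [ 0.5591 -0.0617] [ 0.5918 -0.06  ] 3.02
[224.6 110.6 220.9  33.1] [ 0.5103 -0.1289] [ 0.5065 -0.068 ] 93.57
[223.1  29.4 284.4  29.4] [ 0.5083 -0.0652] [ 0.5582 -0.0621] 3.52
[267.  159.4 267.5 213.1] [ 0.5495 -0.1695] [ 0.5525 -0.2214] 93.41
[329.4  31.9 323.9 174.4] [ 0.5951 -0.0617] [ 0.6028 -0.1803] 93.73
[284.9 198.1 285.1 159.4] [ 0.5682 -0.2054] [ 0.566  -0.1685] 93.52
```

The last wrist picture puts the rib edges at height 0.138 within 1–3 px of where they should be. The rib yaw is 93.45° and the rails read 93.6°. Nothing touches the robot, so I'm handing in.

```bash
python3 -c "
from bench import ctrl
print(ctrl.hand_in())"
```

```text
the job is handed in; nothing more can be done
None
```

The job is done and handed in at about 38 s of the 72 s allowed. I have no verdict back.

- **Housing:** I pushed it along the channel until the arm stalled at about 16 N. The wrist picture afterwards showed no gap at the stop.
- **Lid:** I set it on the rim. Contact came exactly at the seated height (71 mm), and it was still flat in the last scene view. I pressed to about 11 N there before letting go.
- **Bridge:** It went down over the rod with no side force, and both feet met the lid at the expected 64 mm with about 5 N. After release, the rib's height and position were within 1–3 pixels of expected. Its yaw was 93.45°, against 93.6° for the rails.

**What disagreed:**
- **First push:** It passed over the housing without touching it, because the shut fingertips sat about 20 mm higher than the reported tool point. I lowered the tool and pushed again.
- **Hole position:** The scene camera put the hole about 2.5 mm to one side of where the wrist camera did. I kept close to the wrist value, and the bridge went in freely.
- **Not measured at the end:** I did not re-measure the housing's position after the lid and bridge covered it.

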